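Take the rear cap off the lens beside the camera, whichever way it turns

TASK

Two tall lenses stand nose down in the wooden dock, and the one next to the camera body is about to be mounted: take off its rear cap, the round black bayonet cap on top. Nobody knows which way this mount turns, so try it one way and, if it comes up against its stop, turn it the other way until it comes free; then lift it straight off. Finish while holding the cap still and level over its own lens, at least 5 cm above the mount, with the other lens left capped and everything else on the desk left where it is.

Things in the scene. Friction and masses are not known exactly. Their poses are not given: they have to be found in the camera images.
- cap_1: rear cap on the lens in well 1: round black plastic cap, ribbed side, 60 mm across, 24 mm high, 30 g, loose. Origin at the centre of its open underside, z up. Three inner lugs hook under the mount's tabs with 1 mm of up-and-down play: as found (its x within 0.06 rad of the dock's x) it is locked and cannot be pulled off. Turns with next to no friction. The way it opens varies and cannot be seen.
- cap_2: rear cap on the lens in well 2: round black plastic cap, ribbed side, 60 mm across, 24 mm high, 30 g, loose. Origin at the centre of its open underside, z up. Three inner lugs hook under the mount's tabs with 1 mm of up-and-down play: as found (its x within 0.06 rad of the dock's x) it is locked and cannot be pulled off. Turns with next to no friction. The way it opens varies and cannot be seen.
- mount_1 (a point): centre of the steel mount face on which cap 1 sits, 130 mm above the desk; the lens under it (black, 65 to 77 mm across) is held fast in the dock. Mount and tabs rise 6.5 mm inside the cap. Wrong way, the cap meets a hard stop within 0.15 rad; right way, it lifts straight off between 0.8 and 1.15 rad from locked, with a stop at about 1.25. The two mounts may differ.
- mount_2 (a point): centre of the steel mount face on which cap 2 sits, 130 mm above the desk; the lens under it (black, 65 to 77 mm across) is held fast in the dock. Mount and tabs rise 6.5 mm inside the cap. Wrong way, the cap meets a hard stop within 0.15 rad; right way, it lifts straight off between 0.8 and 1.15 rad from locked, with a stop at about 1.25. The two mounts may differ.
- dock: fixed dark walnut dock, 150 (x) by 260 (y) by 35 mm high, with two round wells in which the lenses stand and a row of memory cards along its -x edge. Origin at the centre of its underside; well 1 is at x +12, y +57.5 mm, well 2 at x +12, y -57.5 mm in its frame.
- camera: black camera body without a lens, 134 mm wide, 60 mm deep, 100 mm tall, standing upright beside one end of the dock; it may be at either end, 130 to 170 mm from the nearer mount. The lens nearer to it is the one to uncap. Origin at the centre of its underside, front facing its -x.
- filter_tin: round aluminium tin, 85 mm across, 25 mm high, at the end of the dock away from the camera. Origin at the centre of its underside.
- front_cap: flat black front lens cap, 78 mm across, 10 mm high, lying on the robot's side of the dock. Origin at the centre of its underside.
- lens_pen: cleaning pen, 110 mm long (along its y), 12 mm thick, lying on the robot's side of the dock. Origin at the centre of its underside.
- blower: pear-shaped rubber air blower standing nozzle up, 58 mm across, 120 mm tall, on the far side of the dock. Origin at the centre of its underside.
- short_lens: short black lens, 64 mm across, 52 mm high, standing on the far side of the dock. Origin at the centre of its underside.
- model_car: red metal model car, 178 mm long (along its y), 75 mm wide, 50 mm high, on the left of the desk. Origin at the centre of its underside.
- notebook: bound notebook lying flat, 210 by 145 by 16 mm, on the right of the desk. Origin at the centre of its underside.

How it is judged:
By the outcome, as a careful person would: the job done as asked, in the order asked, and still so for the second after the job is handed in, while the arm keeps its last pose, push and grip.
It also fails if it takes over 42 s, if anything falls off the work surface, if the arm or the gripper's body presses on something with over 40 N, if the wrist force passes 120 N, or if a joint passes its speed limit or range.

ROBOT

A 6-joint arm with a two-finger parallel gripper is mounted at the origin on the work surface. World frame = base frame: x ahead of the robot, y to its left, z up, the work surface at z = 0. Lengths are in m, angles in rad, forces in N, time in s.
With the tool pointing down it reaches from about 0.375 to 0.9 m from the base axis. Payload 3.1 kg.
Tool frame: the origin (TCP) lies at the very end of the fingers, on their centre line; the grasp point (between the pads) lies 19 mm behind it (manip.hold_point_z is the distance from the TCP to the grasp point, in m); y points along the fingers, z is the direction in which the jaws open and shut, and the axes are right-handed (so a half turn about y gives the same grasp; the last joint's range is limited). The gripper opens to 85 mm and grips with 20 to 120 N. Pads are 22 mm wide; open, the fingers measure 114 mm over their backs; the gripper's body (76 mm by 85 mm) begins 54 mm behind the grasp point. The pads swing forward as they close: fully open they stand 13 mm farther back than shut.
Start: joints at [-1.526, 0.527, 1.433, -0, 1.181, -0.178], TCP at [0.138, -0.61, 0.231] pointing down, gripper open.
Joint ranges: [-3.08, 3.08], [-0.75, 2.2], [0.22, 2.44], [-1.43, 4.57], [0, 2.65], [-2.85, 2.85]. Speed limits (rad/s): [2.79, 2.79, 3.14, 3.14, 3.14, 3.14].

INTERFACE

Orientations are given as a unit quaternion [x, y, z, w].
In Python, from station import manip, eyes, workorder gives the robot as it stands. The module is installed in compiled form; this text tells all that it offers.
- The arm moves only by the shell command python3 -m jog 'ROWS' [OPENING] [FORCE]. ROWS is JSON, a list of rows, each a list of 2 entries, a list of its own where there are three numbers: the shift along the tool's x, y, z in cm, then the turn about the tool's y in rad. A call has 1 to 20 rows; each row is the pose to reach, as a shift and turn from the pose commanded when the call began, along the tool's axes at that moment; what a row does not reach only later rows make up. A row lasts 1/12 s, in which the tool goes at most 41.7 mm and 7.16 degrees, less where a joint would pass 70% of its speed; a pose out of reach is approached as far as the arm can. A call with a gripper value outside its range is refused whole. OPENING is the finger opening in cm, from 0 to 8.54, set as the call begins (- or left out, the last holds). The fingers move at their own pace and stop on an object; FORCE is the grip in N (left out, the last holds). Time passes only in rows, so rows that repeat a pose let the fingers close. It gives the time, the measured TCP pose, the force and the opening at its end, in the units of the state.
- manip.sense(): the state, without advancing time (a new reading comes with each control period).
- eyes.snapshot(name): name is "scene" or "top"; returns a dict with "frame" (400x640x3 uint8, red, green, blue), "vfov" (degrees; the focal length in pixels is half the picture's height over the tangent of half this angle, whatever the lens; pixels are square), "cx", "cy" (the principal point, pixels), "k1" (the pictures are not rectified: a ray, as slopes to the right and down, at radius r is drawn at 1 + k1 r^2 times it, then the intrinsics apply), "rvec" (rotation vector, rad) and "tvec" (3), from world to camera coordinates, as OpenCV has them. Camera axes: x right, y down, z forward; pixel columns grow to the right and rows downward; lengths in m; the calibration is good to about 2 mm. A picture is of the moment at which its call begins. There is no depth.
- workorder.sign_off(): hands the job in, once; it reports no verdict.
The state is a dict: "t": time; "q": joint angles; "qd": joint speeds; "tau": joint torques, N m; "tcp_pos": TCP position; "tool_rot": TCP orientation; "force": force on the tool from outside, world axes, zero at the start; "ft_torque": the same for the moment, N m; "finger_gap": opening from 0.0 (shut) to 1.0 (fully open).
Only numpy, scipy, OpenCV 4.12 (cv2) and the standard library are available. Lean on these libraries where they do the work, as an engineer would, in place of code of your own. Each camera call takes 0.05 s, during which the arm holds its last target. There are 200 camera calls.

## Working session

There is one attempt and no reset: what is moved stays moved. The work goes in short steps, Python scripts to look and compute and a shell command to move; the robot and the scene stay as the last step left them, time stands still between calls to the robot, and variables do not carry over. Pictures are saved under pics/ and viewed, about 8 in all and at most 12, crops included, and the job is handed in when it is done.

```bash
mkdir -p pics
cat > h.py <<'E'
import numpy as np, cv2
from station import manip, eyes, workorder
def snap(n,f=None):
    s=eyes.snapshot(n)
    if f: cv2.imwrite('pics/'+f,s['frame'][:,:,::-1])
    return s
def K(s):
    h,w=s['frame'].shape[:2]; f=h/2/np.tan(np.radians(s['vfov'])/2)
    return np.array([[f,0,s['cx']],[0,f,s['cy']],[0,0,1.]]),np.array([s['k1'],0,0,0.])
def proj(s,P):
    k,d=K(s); return cv2.projectPoints(np.array(P,float).reshape(-1,1,3),np.array(s['rvec'],float),np.array(s['tvec'],float),k,d)[0][:,0]
def at(s,uv,z):
    k,d=K(s); R=cv2.Rodrigues(np.array(s['rvec'],float))[0]; t=np.array(s['tvec'],float).ravel()
    p=cv2.undistortPoints(np.array(uv,float).reshape(-1,1,2),k,d)[:,0]
    r=np.c_[p,np.ones(len(p))]@R; c=-R.T@t
    return c+r*((z-c[2])/r[:,2])[:,None]
E
python3 - <<'E'
from h import *
for n in('top','scene'):
    s=snap(n,n+'0.png'); R=cv2.Rodrigues(np.array(s['rvec'],float))[0]
    print(n,s['vfov'],s['cx'],s['cy'],s['k1'],-R.T@np.array(s['tvec']).ravel())
print(manip.sense(),manip.hold_point_z)
E
```

```text
top 46.86522870562645 319.5878211649347 199.60147839756524 0.039062827603915384 [ 0.42232959 -0.01264106  1.65916122]
scene 52.98700718359499 327.28401071806985 197.85002410360968 -0.060926544762881604 [1.29858858 0.09492052 1.28845825]
{'t': 0.1, 'q': array([-1.52651295e+00,  5.28378954e-01,  1.43375422e+00, -2.31034368e-06,
        1.18140271e+00, -1.78519095e-01]), 'qd': array([ 9.44810937e-04, -3.16031312e-03, -3.13584386e-03,  8.50759808e-04,
        5.98091902e-05, -8.14578192e-04]), 'tau': array([-2.37401773e-04, -4.43306565e+01, -1.78586555e+01, -1.33188169e-04,
        3.88093817e-03, -4.65079836e-06]), 'tcp_pos': array([ 0.1380903 , -0.60890502,  0.23043428]), 'tool_rot': array([-0.07856469,  0.70340881, -0.70203773,  0.07865533]), 'force': array([ 0.57750762, -0.21428812,  0.04230944]), 'ft_torque': array([-0.01514096,  0.05580524,  0.0009785 ]), 'finger_gap': 0.9999675277591273} 0.0187
```

View pics/top0.png

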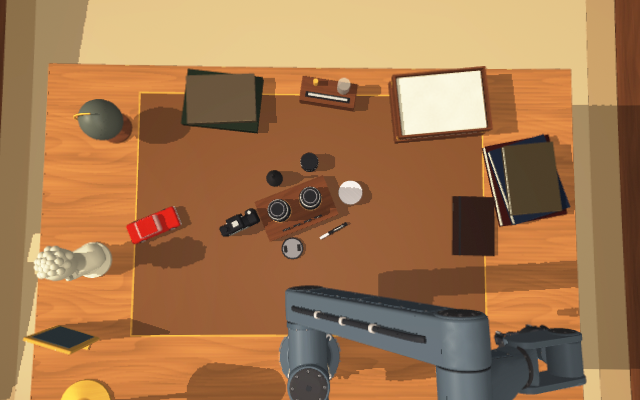

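View pics/scene0.png

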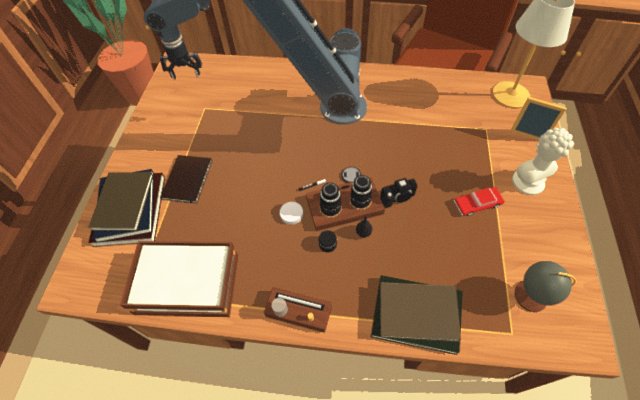

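The top view shows the camera body at about (240,222), at the left (+y) end. The target cap is at about (279,210) and the other at (310,197). I'll zoom in on both views.

Run:
```python
from h import *
a=cv2.imread('pics/top0.png')[160:260,210:370]; b=cv2.imread('pics/scene0.png')[160:260,280:440]
cv2.imwrite('pics/crop0.png',np.vstack([cv2.resize(x,None,fx=3,fy=3,interpolation=cv2.INTER_CUBIC) if 0 else cv2.resize(x,(480,300),interpolation=cv2.INTER_CUBIC) for x in(a,b)]))
```

```text
(no output)
```

View pics/crop0.png

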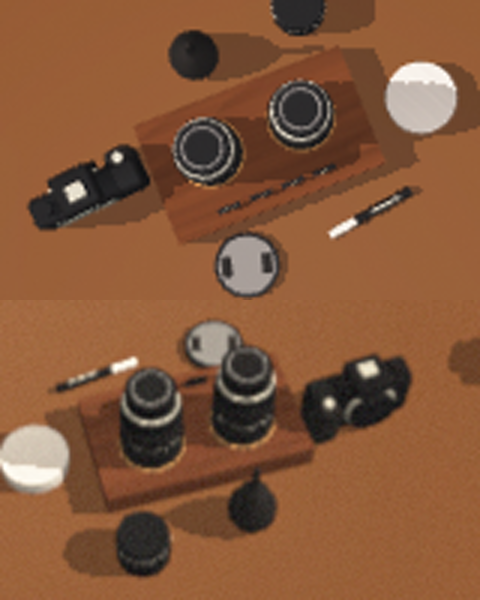

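Run:
```python
from h import *
from scipy.spatial.transform import Rotation as Ro
t=snap('top');s=snap('scene')
T=at(t,[(277.7,208.3),(309.7,195.7)],.154); S=at(s,[(362.3,180),(330.7,187.7)],.154)
print(T,S,np.linalg.norm(T[0]-T[1]),np.linalg.norm(S[0]-S[1]))
d=(T[0]-T[1]+S[0]-S[1]);print('dock yaw',np.arctan2(d[1],d[0])-np.pi/2)
print(at(t,[(240,222)],.1),at(t,[(275,177)],.06),at(t,[(292,248)],.01))
# radial check: draw circles
P=(T+S)/2; th=np.linspace(0,2*np.pi,60)
out=[]
for q,o in((t,(210,160)),(s,(280,160))):
    im=cv2.resize(q['frame'][160:260,o[0]:o[0]+160,::-1],(640,400),interpolation=cv2.INTER_CUBIC)
    for c in P:
        for z,col in((.154,(0,255,0)),(.130,(0,0,255))):
            uv=proj(q,np.c_[c[0]+.03*np.cos(th),c[1]+.03*np.sin(th),0*th+z])
            cv2.polylines(im,[((uv-o+.5)*4-.5).round().astype(int)],True,col,1)
    out.append(im[60:340,100:500])
cv2.imwrite('pics/fit.png',np.vstack(out))
m=manip.sense(); print(Ro.from_quat(m['tool_rot']).as_matrix())
```

```text
[[5.04243701e-01 1.04309236e-01 1.54000000e-01]
 [5.46188451e-01 2.79464441e-04 1.54000000e-01]] [[0.49774061 0.1090959  0.154     ]
 [0.54079068 0.00422586 0.154     ]] 0.1121675333117211 0.1133623977422085
dock yaw 0.38641371374758116
[[0.46024423 0.23449233 0.1       ]] [[0.61841927 0.12233698 0.06      ]] [[0.37124026 0.0629857  0.01      ]]
[[-9.75294608e-01 -3.74876579e-05  2.20908187e-01]
 [-2.20908039e-01  1.33306013e-03 -9.75293731e-01]
 [-2.57922418e-04 -9.99999111e-01 -1.30840768e-03]]
```

View pics/fit.png

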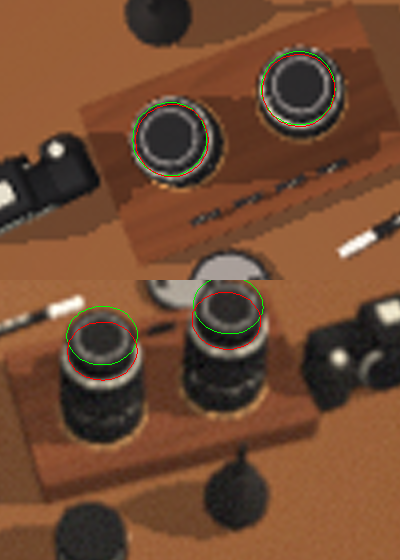

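The circles sit about 1 px off the bright ring on the cap tops. I'll refine with a joint fit of that ring in both views, holding the 115 mm spacing.

Run:
```python
from h import *
from scipy.optimize import differential_evolution as DE
V=[snap('top'),snap('scene')]; th=np.linspace(0,2*np.pi,72,endpoint=False)
G=[cv2.cvtColor(v['frame'],cv2.COLOR_RGB2GRAY).astype(np.float32) for v in V]
def ring(i,c,r,z):
    uv=proj(V[i],np.c_[c[0]+r*np.cos(th),c[1]+r*np.sin(th),0*th+z]).astype(np.float32)
    return cv2.remap(G[i],uv[None,:,0],uv[None,:,1],cv2.INTER_LINEAR).mean()
def cost(p,views=(0,1),z=.154):
    c1=p[:2]; c2=c1+.115*np.array([np.sin(p[2]),-np.cos(p[2])]); k=0
    for i in views:
        for c in(c1,c2): k+=ring(i,c,p[3],z)-.5*ring(i,c,p[3]-.005,z)-.5*ring(i,c,p[3]+.004,z)
    return -k
b=[(.49,.515),(.095,.12),(.3,.48),(.018,.028)]
for v in((0,),(1,),(0,1)):
    r=DE(cost,b,args=(v,),seed=1,maxiter=60,popsize=12,tol=1e-4); print(v,r.x.round(4),r.fun)
c1=r.x[:2];c2=c1+.115*np.array([np.sin(r.x[2]),-np.cos(r.x[2])])
out=[]
for q,o in zip(V,((210,160),(280,160))):
    im=cv2.resize(q['frame'][160:260,o[0]:o[0]+160,::-1],(640,400),interpolation=cv2.INTER_CUBIC)
    for c in(c1,c2):
        for z,R,col in((.154,r.x[3],(0,255,0)),(.154,.03,(0,0,255))):
            uv=proj(q,np.c_[c[0]+R*np.cos(th),c[1]+R*np.sin(th),0*th+z])
            cv2.polylines(im,[((uv-o+.5)*4-.5).round().astype(int)],True,col,1)
    out.append(im[60:340,100:500])
cv2.imwrite('pics/fit2.png',np.vstack(out))
```

```text
(0,) [0.5029 0.1072 0.3849 0.0217] -108.13800048828125
(1,) [0.5025 0.1083 0.3882 0.0213] -61.0102424621582
(0, 1) [0.5029 0.1075 0.3854 0.0216] -163.18141174316406
```

View pics/fit2.png

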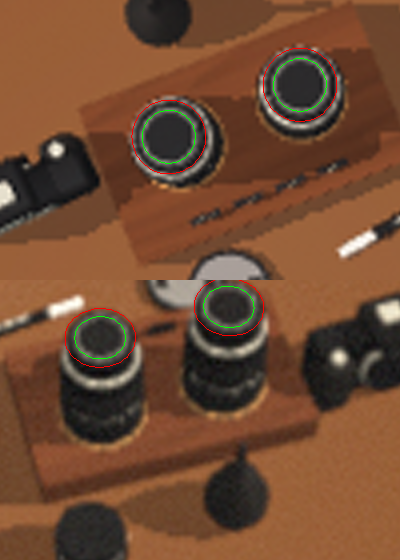

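Both views now agree: target mount at about (0.503, 0.1075), dock yaw about 0.386, spacing consistent. I'll move in two legs, keeping the TCP at z 0.23, which clears the caps.

```bash
python3 -m jog '[[[-3,0,-1.5],-0.07],[[-6,0,-3],-0.14],[[-9,0,-4.5],-0.21],[[-12,0,-6],-0.28],[[-15,0,-7.5],-0.35],[[-18,0,-9],-0.42],[[-21,0,-10.5],-0.5],[[-24,0,-12],-0.57],[[-27,0,-13.5],-0.64],[[-30,0,-15],-0.71],[[-33,0,-16.5],-0.78],[[-36,0,-18],-0.85],[[-36,0,-18],-0.85]]' 8.54 25
cat > to.py <<'E'
import sys
from h import *
from scipy.spatial.transform import Rotation as Ro
m=manip.sense(); R=Ro.from_quat(m['tool_rot']).as_matrix(); p=m['tcp_pos']
print('p',p.round(4),'phi',np.arctan2(R[1,2],R[0,2]).round(3),'tilt',R[2].round(4),'q',m['q'].round(2),'F',m['force'].round(2),'T',m['ft_torque'].round(3),'gap',round(m['finger_gap']*8.54,2),'t',m['t'])
if len(sys.argv)>3:
    g=np.array([float(a) for a in sys.argv[1:4]]); print('shift cm',(R.T@(g-p)*100).round(2))
if len(sys.argv)>4: print('turn',np.arctan2(R[1,2],R[0,2])-float(sys.argv[4]))
E
python3 to.py .503 .1075 .22 .386
```

```text
t: 1.38
tcp_pos: [0.4533, -0.3503, 0.2314]
tool_rot: [-0.363, 0.607, -0.606, 0.365]
force: [0.9, 0.4, -0.2]
finger_gap: 0.998
p [ 0.4533 -0.3503  0.2314] phi -0.491 tilt [-0.0026 -1.      0.0012] q [-0.85  0.46  1.57  0.    1.12 -0.37] F [ 0.95  0.37 -0.15] T [0.032 0.053 0.032] gap 8.53 t 1.3833
shift cm [-42.72   1.23 -17.19]
turn -0.8766519123440514
```

```bash
python3 -m jog '[[[-3,0,-1.2],-0.06],[[-6,0,-2.4],-0.12],[[-9,0,-3.6],-0.18],[[-12,0,-4.8],-0.24],[[-15,0,-6],-0.3],[[-18,0,-7.2],-0.36],[[-21,0,-8.4],-0.42],[[-24,0,-9.6],-0.49],[[-27,0,-10.8],-0.55],[[-30,0,-12],-0.61],[[-33,0,-13.2],-0.67],[[-36,0,-14.4],-0.73],[[-39,0,-15.7],-0.8],[[-41,0,-16.5],-0.84],[[-42,0,-16.9],-0.86],[[-42.7,1,-17.2],-0.88],[[-42.7,1.2,-17.2],-0.88],[[-42.7,1.2,-17.2],-0.88],[[-42.7,1.2,-17.2],-0.88]]'
python3 to.py .503 .1075 .127 .386
python3 - <<'E'
from h import *
a=snap('top')['frame'][150:250,230:350,::-1]; b=snap('scene')['frame'][120:220,300:420,::-1]
cv2.imwrite('pics/hov.png',np.vstack([cv2.resize(x,(360,300),interpolation=cv2.INTER_CUBIC) for x in(a,b)]))
E
```

```text
t: 2.97
tcp_pos: [0.502, 0.1016, 0.2187]
tool_rot: [0.586, -0.397, 0.396, -0.585]
force: [0.5, -0.1, -0.2]
finger_gap: 1.005
p [0.502  0.1016 0.2187] phi 0.38 tilt [-1.0e-04 -1.0e+00 -1.6e-03] q [-0.02  0.39  1.73 -0.    1.02 -0.4 ] F [ 0.49 -0.08 -0.22] T [-0.016  0.01   0.019] gap 8.58 t 2.9667
shift cm [-0.51  9.17  0.33]
turn -0.005827680493286969
```

View pics/hov.png

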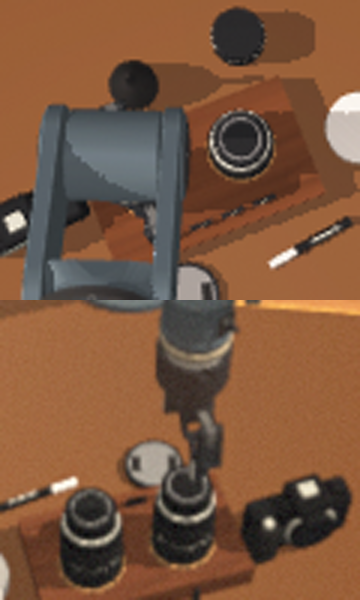

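The hover view shows the gripper over the left (camera-side) lens, with the other cap clear to the right. I'll centre it, then descend.

```bash
python3 to.py .503 .1075 .127 .386; python3 -m jog '[[[-0.5,0,0.3],-0.006],[[-0.5,0,0.3],-0.006],[[-0.5,2,0.3],-0.006],[[-0.5,4,0.3],-0.006],[[-0.5,5.5,0.3],-0.006],[[-0.5,6.5,0.3],-0.006],[[-0.5,6.5,0.3],-0.006],[[-0.5,6.5,0.3],-0.006]]'; python3 to.py .503 .1075 .127 .386
```

```text
p [0.5024 0.1017 0.2192] phi 0.38 tilt [ 2.e-04 -1.e+00 -3.e-04] q [-0.02  0.39  1.72 -0.    1.02 -0.4 ] F [ 0.28 -0.12 -0.46] T [ 0.017 -0.04  -0.025] gap 8.54 t 3.0667
shift cm [-0.52  9.22  0.27]
turn -0.006117589938577139
t: 3.73
tcp_pos: [0.5033, 0.1086, 0.1542]
tool_rot: [0.587, -0.394, 0.394, -0.587]
force: [0.6, 0.3, 0.6]
finger_gap: 1.001
p [0.5033 0.1086 0.1542] phi 0.388 tilt [-2.e-04 -1.e+00 -5.e-04] q [-0.    0.49  1.78 -0.    0.87 -0.39] F [0.63 0.3  0.6 ] T [-0.037 -0.036 -0.043] gap 8.54 t 3.7333
shift cm [ 0.09  2.72 -0.07]
turn 0.0018893964887980452
```

```bash
python3 -m jog '[[[0.05,0.8,0],0],[[0.05,1.5,0],0],[[0.05,2.1,0],0],[[0.05,2.5,0],0],[[0.05,2.6,0],0],[[0.05,2.6,0],0]]'; python3 to.py .503 .1075 .127 .386;  python3 -m jog '[[[0,0,0],0],[[0,0,0],0],[[0,0,0],0],[[0,0,0],0],[[0,0,0],0],[[0,0,0],0],[[0,0,0],0],[[0,0,0],0],[[0,0,0],0],[[0,0,0],0]]' 5.4 20; python3 to.py
python3 - <<'E'
from h import *
b=snap('scene')['frame'][140:220,310:410,::-1]
cv2.imwrite('pics/grip.png',cv2.resize(b,(500,400),interpolation=cv2.INTER_CUBIC))
E
```

```text
t: 4.23
tcp_pos: [0.5032, 0.1082, 0.1279]
tool_rot: [0.587, -0.394, 0.394, -0.587]
force: [0.6, -0.3, -0.3]
finger_gap: 1.001
p [0.5032 0.1082 0.1279] phi 0.388 tilt [-3.e-04 -1.e+00 -8.e-04] q [-0.01  0.54  1.8  -0.    0.8  -0.39] F [ 0.57 -0.29 -0.31] T [0.028 0.015 0.005] gap 8.55 t 4.2333
shift cm [ 0.06  0.09 -0.04]
turn 0.0020226670784992407
t: 5.07
tcp_pos: [0.5037, 0.1082, 0.1287]
tool_rot: [-0.587, 0.394, -0.394, 0.587]
force: [-1.1, 0.1, 5.2]
finger_gap: 0.694
p [0.5037 0.1082 0.1287] phi 0.388 tilt [ 3.e-04 -1.e+00  7.e-04] q [-0.01  0.54  1.8   0.    0.8  -0.39] F [-1.05  0.12  5.2 ] T [0.017 0.165 0.037] gap 5.93 t 5.0667
```

View pics/grip.png

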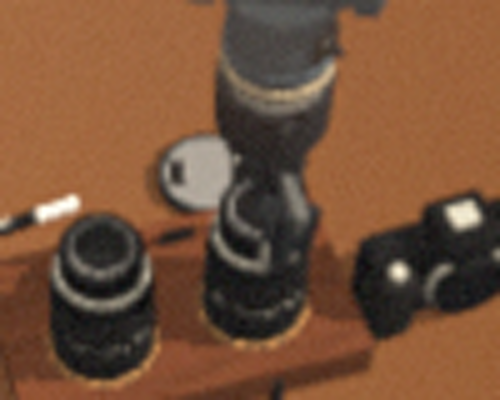

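Gripped at 59.3 mm, which matches the 60 mm cap, and the picture shows both fingers around it. I'll ease the 5 N vertical load a little, then test-turn in small steps.

```bash
python3 -m jog '[[[0,-0.04,0],0],[[0,-0.04,0],0],[[0,-0.04,0],0]]'; python3 to.py; python3 -m jog '[[[0,0,0],0.03],[[0,0,0],0.06],[[0,0,0],0.09],[[0,0,0],0.09]]'; python3 to.py;  python3 -m jog '[[[0,0,0],0.03],[[0,0,0],0.06],[[0,0,0],0.09],[[0,0,0],0.09]]'; python3 to.py
```

```text
t: 5.37
tcp_pos: [0.5036, 0.1081, 0.1287]
tool_rot: [-0.587, 0.394, -0.394, 0.587]
force: [0.5, -0.5, 3.3]
finger_gap: 0.692
p [0.5036 0.1081 0.1287] phi 0.388 tilt [ 1.e-04 -1.e+00  3.e-04] q [-0.01  0.54  1.8   0.    0.8  -0.39] F [ 0.47 -0.48  3.34] T [ 0.018 -0.088 -0.006] gap 5.91 t 5.3667
t: 5.7
tcp_pos: [0.5037, 0.1082, 0.1287]
tool_rot: [0.569, -0.419, 0.42, -0.569]
force: [-0.3, 0.4, 3.1]
finger_gap: 0.693
p [0.5037 0.1082 0.1287] phi 0.3 tilt [ 8.e-04 -1.e+00  4.e-04] q [-0.01  0.54  1.8  -0.    0.8  -0.31] F [-0.31  0.4   3.08] T [0.081 0.027 0.615] gap 5.92 t 5.7
t: 6.03
tcp_pos: [0.5037, 0.1083, 0.1287]
tool_rot: [-0.55, 0.444, -0.445, 0.55]
force: [0.9, 1.2, 1.4]
finger_gap: 0.695
p [0.5037 0.1083 0.1287] phi 0.211 tilt [ 5.e-04 -1.e+00  5.e-04] q [-0.01  0.54  1.8  -0.    0.8  -0.22] F [0.94 1.21 1.39] T [ 0.19  -0.089  0.721] gap 5.93 t 6.0333
```

The moment rises to 0.6–0.7 Nm in this direction, so that is the stop. The cap is now 0–0.15 rad on the wrong side of locked. Reversing by about 1.05 rad puts it 0.9–1.05 from locked, inside the free window.

```bash
python3 -m jog '[[[0,0,0],-0.05],[[0,0,0],-0.1],[[0,0,0],-0.16],[[0,0,0],-0.22],[[0,0,0],-0.28],[[0,0,0],-0.34],[[0,0,0],-0.4],[[0,0,0],-0.4]]'; python3 to.py; python3 -m jog '[[[0,0,0],-0.05],[[0,0,0],-0.1],[[0,0,0],-0.16],[[0,0,0],-0.22],[[0,0,0],-0.28],[[0,0,0],-0.34],[[0,0,0],-0.4],[[0,0,0],-0.46],[[0,0,0],-0.52],[[0,0,0],-0.58],[[0,0,0],-0.62],[[0,0,0],-0.65],[[0,0,0],-0.65],[[0,0,0],-0.65]]'; python3 to.py
```

```text
t: 6.7
tcp_pos: [0.5033, 0.1081, 0.1287]
tool_rot: [-0.627, 0.327, -0.327, 0.627]
force: [-0.7, -0.4, 2.6]
finger_gap: 0.697
p [0.5033 0.1081 0.1287] phi 0.608 tilt [-4.e-04 -1.e+00 -0.e+00] q [-0.01  0.54  1.8   0.    0.8  -0.61] F [-0.7  -0.4   2.64] T [0.024 0.023 0.034] gap 5.96 t 6.7
t: 7.87
tcp_pos: [0.5033, 0.1081, 0.1287]
tool_rot: [-0.698, 0.111, -0.111, 0.698]
force: [-0.4, -0.2, 2.4]
finger_gap: 0.692
p [0.5033 0.1081 0.1287] phi 1.256 tilt [-3.e-04 -1.e+00 -0.e+00] q [-0.01  0.54  1.8   0.    0.8  -1.26] F [-0.4  -0.24  2.44] T [ 0.051 -0.046  0.082] gap 5.91 t 7.8667
```

It turns freely this way (moment about 0). I'll lift 5 mm and check the force before going on.

```bash
python3 -m jog '[[[0,-0.1,0],0],[[0,-0.2,0],0],[[0,-0.3,0],0],[[0,-0.4,0],0],[[0,-0.5,0],0],[[0,-0.5,0],0]]' - 25; python3 to.py
```

```text
t: 8.37
tcp_pos: [0.5035, 0.1082, 0.1338]
tool_rot: [-0.698, 0.11, -0.11, 0.698]
force: [0.7, -0.1, -0.1]
finger_gap: 0.693
p [0.5035 0.1082 0.1338] phi 1.258 tilt [ 2.e-04 -1.e+00  1.e-04] q [-0.01  0.53  1.8   0.    0.81 -1.26] F [ 0.66 -0.14 -0.11] T [ 0.039 -0.038 -0.002] gap 5.92 t 8.3667
```

No resistance, so it is free. I'll lift to about 8 cm above the mount.

```bash
python3 -m jog '[[[0,-0.3,0],0],[[0,-0.7,0],0],[[0,-1.2,0],0],[[0,-1.8,0],0],[[0,-2.5,0],0],[[0,-3.2,0],0],[[0,-4,0],0],[[0,-4.8,0],0],[[0,-5.6,0],0],[[0,-6.3,0],0],[[0,-6.9,0],0],[[0,-7.3,0],0],[[0,-7.5,0],0],[[0,-7.5,0],0],[[0,-7.5,0],0],[[0,-7.5,0],0],[[0,-7.5,0],0]]'; python3 to.py
python3 - <<'E'
from h import *
a=snap('top')['frame'][150:270,220:380,::-1]; b=snap('scene')['frame'][120:240,270:430,::-1]
cv2.imwrite('pics/end.png',np.vstack([cv2.resize(a,(400,300)),cv2.resize(b,(400,300),interpolation=cv2.INTER_CUBIC)]))
E
```

```text
t: 9.78
tcp_pos: [0.5031, 0.1081, 0.2083]
tool_rot: [0.699, -0.111, 0.11, -0.698]
force: [-0.2, 1.2, -0.3]
finger_gap: 0.692
p [0.5031 0.1081 0.2083] phi 1.258 tilt [-1.e-03 -1.e+00 -3.e-04] q [-0.01  0.41  1.73  0.    1.   -1.26] F [-0.2   1.2  -0.29] T [-0.001 -0.024  0.018] gap 5.91 t 9.7833
```

View pics/end.png

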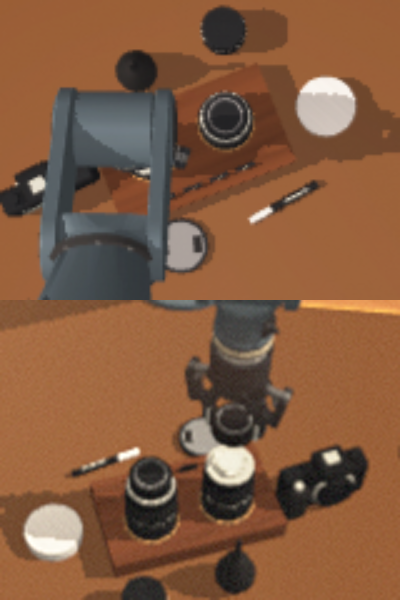

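The cap is in the fingers, level, over the bare steel mount at about (230,465) in the lower view. The other lens is still capped and the surroundings are unchanged. Handing in.

```bash
python3 -c "
from station import workorder; print(workorder.sign_off())"; python3 to.py
```

```text
the job is handed in; nothing more can be done
None
the job is handed in; nothing more can be done
```

The cap is off the lens next to the camera body (well 1), and the job was handed in at about 10 s on the robot's clock.

- **Turning:** I gripped the cap at 59 mm with 20 N. Seen from above, clockwise came up against the stop at 0.6–0.7 Nm, where the cap slipped a little in the fingers. Counter-clockwise it turned freely; I went back 1.05 rad.
- **Lifting:** I raised the grip to 25 N and lifted straight up. The force was about zero over the first 5 mm, so the cap was free.
- **Last checks:**
  - The arm had risen about 80 mm, with the tool vertical to within about 1 mrad.
  - The grip read 59 mm and the force stayed around 1 N.
  - The last picture shows the cap level over its own bare steel mount and the other lens still capped. The objects near the dock look where they were. The car and notebook lay outside that picture, and the arm did not go down near them.

No check failed or disagreed. The cap's height and level come from the arm's pose and by eye in the last picture; I did not measure the cap itself.

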